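# Set the stock tags to match the bins

## Robot

A 7-joint arm with a two-finger parallel gripper is mounted at the origin on the work surface; the furniture and walls round the work are solid. World frame = base frame: x ahead of the robot, y to its left, z up, the work surface at z = 0. Lengths are in m, angles in rad, forces in N, time in s.
With the tool pointing down it reaches from about 0.425 to 0.925 m from the base axis. Payload 6.8 kg.
Tool frame: the origin (TCP) lies midway between the tips of the shut fingers; the grasp point (between the pads) lies 19 mm behind it; z points along the fingers, y is the line along which they close (so a half turn about z gives the same grasp; the last joint's range is limited). The gripper opens to 85 mm and grips with 20 to 120 N. Pads are 22 mm wide; open, the fingers measure 114 mm over their backs; the gripper's body (76 mm by 85 mm) begins 54 mm behind the grasp point. The pads swing forward as they close: fully open they stand 13 mm farther back than shut.
Start: joints at [-0.818, 0.477, 0.022, 1.555, -0.011, 1.109, -0.083], TCP at [0.512, 0.44, 0.201] pointing down, gripper open.
Joint ranges: [-2.96, 2.96], [-0.34, 2.1], [-1.41, 1.46], [0.24, 2.44], [-1.37, 4.51], [0.17, 1.92], [-2.96, 2.96]. Speed limits (rad/s): [2.39, 2.39, 3.14, 3.14, 3.14, 3.14, 3.14].

## Interface

Orientations are given as a unit quaternion [w, x, y, z].
In Python, from station import bot gives the robot as it stands.
- The arm moves only by the tool jog_arm, never from a script. Its argument "rows" is a list of rows, each an object of numbers: "fingers": the finger opening in mm, from 0 to 85.4; "x", "y", "z": the shift along the tool's x, y, z in mm; "ax", "ay", "az": the turn, a rotation vector about the tool's x, y, z in degrees. A call has exactly 8 rows; each row shifts and turns the commanded pose from where the row before left it, along the tool's axes as they then stand; what a row does not reach is not made up. A row lasts 1/10 s, in which the tool goes at most 50 mm and 8.59 degrees, less where a joint would pass 70% of its speed; a pose out of reach is approached as far as the arm can. A call with a gripper value outside its range is refused whole. The fingers move at their own pace and stop on an object; "force" is the grip in N (left out, the last holds). Time passes only in rows, so rows that do not move let the fingers close, or fill a call up. It gives the time, the measured TCP pose, the force, the opening and the grip force at its end, in the units of the state.
- bot.get_obs(): the state, without advancing time (a new reading comes with each control period).
- bot.read_camera(name): name is "scene" or "top"; returns a dict with "pixels" (420x560x3 uint8, red, green, blue), "vertical_fov" (degrees; the focal length in pixels is half the picture's height over the tangent of half this angle, whatever the lens; pixels are square), "cx", "cy" (the principal point, pixels), "world_from_camera" (4x4, takes a point from camera to world coordinates). Camera axes: x right, y down, z forward; pixel columns grow to the right and rows downward; lengths in m; the calibration is good to about 2 mm. A picture is of the moment at which its call begins. There is no depth.
- bot.hand_in(): hands the job in; it is judged then, once.
The state is a dict: "t": time; "q": joint angles; "joint_vel": joint speeds; "joint_torque": joint torques, N m; "eef_pos": TCP position; "tool_rot": TCP orientation; "contact_force": force on the tool from outside, world axes, zero at the start; "torque": the same for the moment, N m; "gripper_width": opening from 0.0 (shut) to 1.0 (fully open); "grasp_force": force on a finger pad.
Only numpy, scipy, OpenCV 4.12 (cv2) and the standard library are available. Lean on these libraries where they do the work, as an engineer would, in place of code of your own. Each camera call takes 0.05 s, during which the arm holds its last target. There are 200 camera calls.

## Task

Bring the flip tags on the stock board up to date: every tag in front of a full bin (packed with a bundle of bone blanks) must lean back toward its bin with the ring face up, and every tag in front of a bin that holds just one last blank must lean toward the robot with the bar face up. Flip each tag that is wrong by pushing it over with a light touch of a fingertip, without pinching it, and leave the blanks, bundles and the other things lying around where they are.

Things in the scene. Friction and masses are not known exactly. Their poses are not given: they have to be found in the camera images.
- board: Fixed plywood stock board, 190 mm (its x) by 330 mm (its y), 8 mm thick, lying on the bench. Origin: centre of its underside; x points away from the robot (turned up to 0.22 rad). Four open grey bins, 74 mm apart along y, centred at x = +45 mm, rim 38 mm above the bench, inside 70 mm wide, 66 mm deep. One flip tag before each bin, centred at x = -50 mm, in line with its bin along x.
- pivot_a (a point): Middle of tag a's hinge pin, which runs along the board's y, 56 mm above the bench, 95 mm (board x) before the centre of its bin. Any tag may stand before any bin.
- tag_a (a joint): Lean of tag a, a metal plate 44 mm wide, 46 mm from pin to free edge, 4 mm thick, 30 g; a free-turning roller 8 mm thick lines the free edge. Rests at +0.87 (leans to its bin, raised RING face up) or -0.87 rad (leans to the robot, raised straight BAR face up); 0 = upright. At rest its free edge is 35 mm out from the pin and 30 mm above it. Pushed past upright (under 1 N) it falls to the other stop by itself.
- stand_a: Small fixed steel stand of tag a; origin under its centre on the board, 48 mm below the pin. Its two uprights, 27 mm either side of the tag's middle, end 3 mm above the pin; wire stops beside them reach 12 mm out from the pin to both sides, 5 mm above it.
- pivot_b (a point): Middle of tag b's hinge pin, which runs along the board's y, 56 mm above the bench, 95 mm (board x) before the centre of its bin. Any tag may stand before any bin.
- tag_b (a joint): Lean of tag b, a metal plate 44 mm wide, 46 mm from pin to free edge, 4 mm thick, 30 g; a free-turning roller 8 mm thick lines the free edge. Rests at +0.87 (leans to its bin, raised RING face up) or -0.87 rad (leans to the robot, raised straight BAR face up); 0 = upright. At rest its free edge is 35 mm out from the pin and 30 mm above it. Pushed past upright (under 1 N) it falls to the other stop by itself.
- stand_b: Small fixed steel stand of tag b; origin under its centre on the board, 48 mm below the pin. Its two uprights, 27 mm either side of the tag's middle, end 3 mm above the pin; wire stops beside them reach 12 mm out from the pin to both sides, 5 mm above it.
- pivot_c (a point): Middle of tag c's hinge pin, which runs along the board's y, 56 mm above the bench, 95 mm (board x) before the centre of its bin. Any tag may stand before any bin.
- tag_c (a joint): Lean of tag c, a metal plate 44 mm wide, 46 mm from pin to free edge, 4 mm thick, 30 g; a free-turning roller 8 mm thick lines the free edge. Rests at +0.87 (leans to its bin, raised RING face up) or -0.87 rad (leans to the robot, raised straight BAR face up); 0 = upright. At rest its free edge is 35 mm out from the pin and 30 mm above it. Pushed past upright (under 1 N) it falls to the other stop by itself.
- stand_c: Small fixed steel stand of tag c; origin under its centre on the board, 48 mm below the pin. Its two uprights, 27 mm either side of the tag's middle, end 3 mm above the pin; wire stops beside them reach 12 mm out from the pin to both sides, 5 mm above it.
- pivot_d (a point): Middle of tag d's hinge pin, which runs along the board's y, 56 mm above the bench, 95 mm (board x) before the centre of its bin. Any tag may stand before any bin.
- tag_d (a joint): Lean of tag d, a metal plate 44 mm wide, 46 mm from pin to free edge, 4 mm thick, 30 g; a free-turning roller 8 mm thick lines the free edge. Rests at +0.87 (leans to its bin, raised RING face up) or -0.87 rad (leans to the robot, raised straight BAR face up); 0 = upright. At rest its free edge is 35 mm out from the pin and 30 mm above it. Pushed past upright (under 1 N) it falls to the other stop by itself.
- stand_d: Small fixed steel stand of tag d; origin under its centre on the board, 48 mm below the pin. Its two uprights, 27 mm either side of the tag's middle, end 3 mm above the pin; wire stops beside them reach 12 mm out from the pin to both sides, 5 mm above it.
- bundle_1_mid (a point): Centre of a loose bundle of ten pale bone blanks (58 mm long, 50 mm wide, 20 mm high, two black bands) that fills its bin and lies 6 mm below the rim: this bin is FULL. It may lie in any bin.
- bundle_2_mid (a point): Centre of a loose bundle of ten pale bone blanks (58 mm long, 50 mm wide, 20 mm high, two black bands) that fills its bin and lies 6 mm below the rim: this bin is FULL. It may lie in any bin.
- blank_1_mid (a point): Centre of one last loose bone blank (58 x 10 x 10 mm) on the floor of its bin: this bin is nearly EMPTY. It may lie in any bin.
- blank_2_mid (a point): Centre of one last loose bone blank (58 x 10 x 10 mm) on the floor of its bin: this bin is nearly EMPTY. It may lie in any bin.
- spool: Bystander: solder spool, 55 mm across, 28 mm high, loose, left of the board; origin under its centre.
- bottle: Bystander: small dropper bottle, 33 mm across, 102 mm high, loose, right of the board; origin under its centre.
- punch: Bystander: slim knurled punch, 134 mm long, 12 mm thick, lying loose on the bench before the board; origin under its centre.
Things that resemble listed ones, but are neither listed nor needed, are in the scene too. What is shaped like the part that bears bundle_2_mid but pink or red is not meant.

How it is judged:
By the outcome, as a careful person would: the job done as asked, in the order asked, and still so for the second after the job is handed in, with the robot touching nothing.
It also fails if it takes over 45 s, if anything falls off the work surface, if the arm or the gripper's body presses on something with over 40 N, if the wrist force passes 120 N, or if a joint passes its speed limit or range.

## Working session

There is one attempt and no reset: what is moved stays moved. The work goes in short steps, Python scripts to look and compute and a tool call to move; the robot and the scene stay as the last step left them, time stands still between calls to the robot, and variables do not carry over. Pictures are saved under pics/ and viewed, at most 10 in all, crops included, and the job is handed in when it is done.

Besides the shell and the picture viewer there is one more tool, called after "Call:" in YAML: its name, and indented under it one key for each argument. jog_arm: Moves the arm, as the interface text tells. Its arguments: {"type":"object","properties":{"rows":{"type":"array","items":{"type":"object","properties":{"fingers":{"type":"number"},"x":{"type":"number"},"y":{"type":"number"},"z":{"type":"number"},"ax":{"type":"number"},"ay":{"type":"number"},"az":{"type":"number"}}}},"force":{"type":"number"}},"required":["rows"]}

```bash
mkdir -p pics; python3 - <<'E'
from station import bot
import cv2,pickle
for n in("scene","top"):
    c=bot.read_camera(n);pickle.dump(c,open(n+".pkl","wb"))
    cv2.imwrite(f"pics/{n}0.png",c["pixels"][:,:,::-1])
    print(n,c["vertical_fov"],c["cx"],c["cy"],c["world_from_camera"].round(3).tolist())
o=bot.get_obs();print(o["t"],o["eef_pos"],o["tool_rot"],o["gripper_width"])
E
```

```text
scene 46.765195467681245 276.59373424071185 207.61845925544918 [[0.611, -0.34, 0.714, -0.408], [-0.791, -0.25, 0.558, -0.742], [-0.011, -0.906, -0.422, 0.616], [0.0, 0.0, 0.0, 1.0]]
top 50.678081460042506 283.41815891044746 207.93134035516835 [[-0.024, -0.987, 0.158, 0.355], [-0.999, 0.027, 0.018, -0.031], [-0.022, -0.157, -0.987, 1.06], [0.0, 0.0, 0.0, 1.0]]
0.1 [0.51144633 0.43963215 0.19970759] [-2.97152364e-04  4.17217521e-01  9.08806284e-01 -7.68238049e-04] 1.0010298834592795
```

View pics/top0.png

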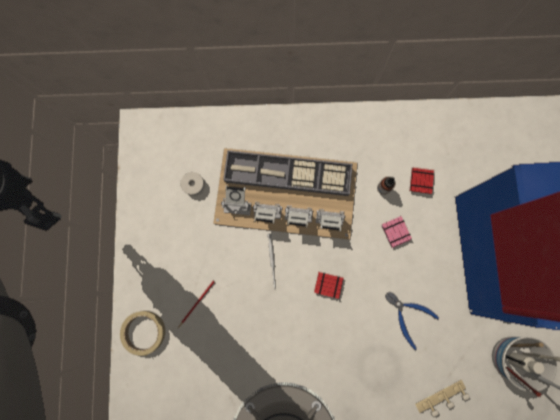

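View pics/scene0.png

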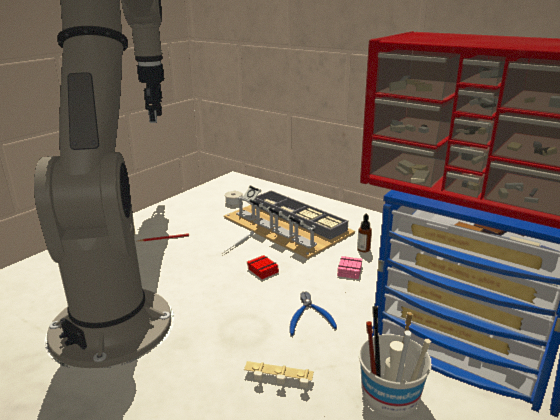

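The top view shows the bins from left (+y) to right. Two hold one blank each (px ~(242,168) and (272,172)) and two hold pale bundles ((303,174), (335,178)). The red and pink bundles at (423,181), (397,231) and (329,286) lie outside the board and are decoys. The tags are near (235,198), (267,212), (299,215) and (331,219). I'll confirm with one enlarged crop.

```bash
python3 - <<'E'
import cv2
a=cv2.imread("pics/top0.png")[140:240,205:365]
b=cv2.imread("pics/scene0.png")[175:260,215:365]
cv2.imwrite("pics/crop0.png",cv2.resize(a,None,fx=5,fy=5,interpolation=cv2.INTER_CUBIC))
cv2.imwrite("pics/crop1.png",cv2.resize(b,None,fx=5,fy=5,interpolation=cv2.INTER_CUBIC))
E
```

```text
(no output)
```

View pics/crop0.png

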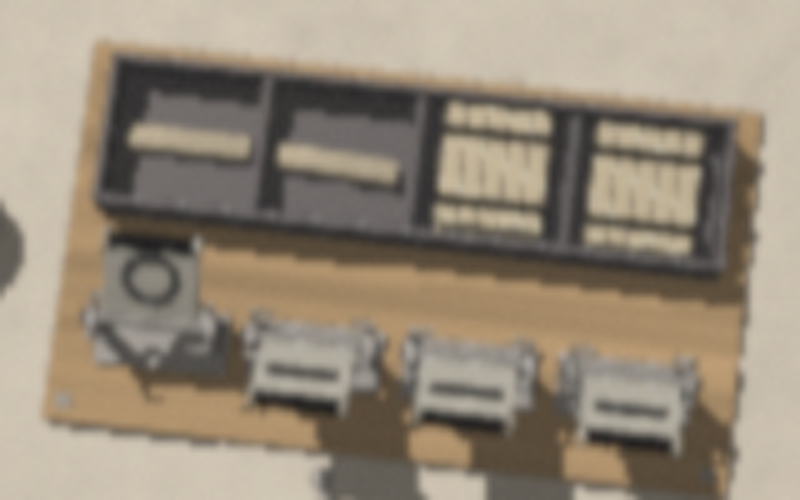

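View pics/crop1.png

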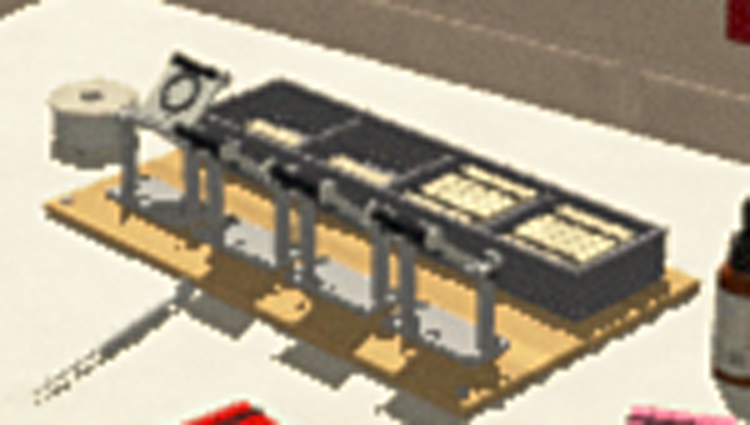

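The crop confirms the state, left to right:

| Bin | Contents | Tag now | Needed |
|---|---|---|---|
| 1 | one blank | ring up (crop 150,280) | wrong, flip toward the robot |
| 2 | one blank | bar up (300,370) | already right |
| 3 | bundle | bar up (465,390) | wrong, flip toward the bin |
| 4 | bundle | bar up (630,410) | wrong, flip toward the bin |

Both bundles are pale bone with black bands and sit inside grey bins, so they are the real ones. Next I'll measure the board pose.

```bash
cat > h.py <<'E'
import numpy as np,cv2,pickle
def cast(c,uv,z):
    h=c["pixels"].shape[0];f=h/2/np.tan(np.radians(c["vertical_fov"])/2);M=c["world_from_camera"]
    uv=np.atleast_2d(uv).astype(float)
    d=np.c_[(uv[:,0]-c["cx"])/f,(uv[:,1]-c["cy"])/f,np.ones(len(uv))]@M[:3,:3].T
    return M[:3,3]+d*((z-M[2,3])/d[:,2])[:,None]
def proj(c,P):
    h=c["pixels"].shape[0];f=h/2/np.tan(np.radians(c["vertical_fov"])/2);M=c["world_from_camera"]
    p=(np.atleast_2d(P)-M[:3,3])@M[:3,:3]
    return np.c_[p[:,0]/p[:,2]*f+c["cx"],p[:,1]/p[:,2]*f+c["cy"]]
E
python3 - <<'E'
from h import *
c=pickle.load(open("top.pkl","rb"));im=c["pixels"]
hsv=cv2.cvtColor(im,cv2.COLOR_RGB2HSV)
roi=np.zeros(im.shape[:2],np.uint8);roi[140:240,205:365]=1
wood=cv2.inRange(hsv,(8,85,60),(25,255,255))*roi
n,l,s,_=cv2.connectedComponentsWithStats(wood);keep=np.isin(l,[i for i in range(1,n) if s[i,4]>15])
v,u=np.nonzero(keep);P=cast(c,np.c_[u,v],.008)[:,:2]
(ctr,sz,ang)=cv2.minAreaRect((P*1000).astype(np.float32));print("board",ctr,sz,ang)
# tilt from bin: dark region
dark=cv2.inRange(hsv,(0,0,0),(180,255,110))*roi; dark[190:]=0
n,l,s,_=cv2.connectedComponentsWithStats(dark);print(s[1:,:][s[1:,4]>100])
# crop-read points: pivot axis ends & bins outer rim corners
cp=np.array([[115,57],[737,122],[720,275],[97,208]])/5+[205,140]
R=cast(c,cp,.038);print("rim",R.round(4).tolist(),R.mean(0))
bc=np.array([[97,40],[763,113],[732,497],[45,420]])/5+[205,140]
B=cast(c,bc,.008);print("brd",B.round(4).tolist(),B.mean(0),[np.linalg.norm(B[i]-B[i-1]) for i in range(4)])
e=cast(c,np.array([[152,238],[297,402],[463,422],[628,444]])/5+[205,140],.086);print("free edges",e.round(4).tolist())
s=pickle.load(open("scene.pkl","rb"))
for nm,k in(("bar3",(378,210)),):pass
E
```

```text
board (559.404052734375, -17.888992309570312) (325.8192138671875, 185.75106811523438) 81.910400390625
[[ 224  151  133   39 2526]]
rim [[0.6585, 0.1169, 0.038], [0.6177, -0.1777, 0.038], [0.5445, -0.1662, 0.038], [0.585, 0.1258, 0.038]] [ 0.60142343 -0.02529062  0.038     ]
brd [[0.6764, 0.1301, 0.008], [0.6296, -0.1948, 0.008], [0.443, -0.1707, 0.008], [0.4885, 0.1557, 0.008]] [ 0.55937043 -0.01993032  0.008     ] [np.float64(0.1895696047134285), np.float64(0.32823692033921004), np.float64(0.18806321081484859), np.float64(0.3295977555538985)]
free edges [[0.5597, 0.0937, 0.086], [0.4836, 0.0297, 0.086], [0.4728, -0.0435, 0.086], [0.4611, -0.1159, 0.086]]
```

Call:
jog_arm:
  rows:
    - {"fingers": 0,"az": -8.26}
    - {"fingers": 0,"az": -8.26}
    - {"fingers": 0,"az": -8.26}
    - {"fingers": 0,"az": -8.26}
    - {"fingers": 0,"az": -8.26}
    - {"fingers": 0}
    - {"fingers": 0}
    - {"fingers": 0}
  force: 20

```text
invalid input
```

```bash
cat > b.py <<'E'
from station import bot
import numpy as np
from scipy.spatial.transform import Rotation as R
def where():
    o=bot.get_obs();w=-.1395;C=np.array([.5594,-.019]);p=np.array(o["eef_pos"])
    x=np.array([np.cos(w),np.sin(w)]);y=np.array([-x[1],x[0]]);d=p[:2]-C
    T=R.from_quat(np.roll(o["tool_rot"],-1)).as_matrix()
    B=np.c_[np.r_[x,0],np.r_[y,0],[0,0,1]]
    print("t",o["t"],"board xyz mm",(d@x*1e3).round(1),(d@y*1e3).round(1),(p[2]*1e3).round(1),"tool in board\n",(B.T@T).round(3),"F",np.round(o["contact_force"],2),"w",o["gripper_width"],np.round(o["q"],2))
E
python3 -c "from b import *;where()"
```

```text
t 0.1 board xyz mm -111.3 447.5 199.7 tool in board
 [[-0.751  0.66  -0.001]
 [ 0.66   0.751 -0.001]
 [-0.    -0.002 -1.   ]] F [ 0.02 -0.5   0.41] w 1.0010298834592795 [-0.82  0.48  0.02  1.56 -0.01  1.11 -0.08]
```

Call:
jog_arm:
  rows:
    - {"fingers": 0,"x": 0,"y": 0,"z": 0,"ax": 0,"ay": 0,"az": -8.26}
    - {"fingers": 0,"x": 0,"y": 0,"z": 0,"ax": 0,"ay": 0,"az": -8.26}
    - {"fingers": 0,"x": 0,"y": 0,"z": 0,"ax": 0,"ay": 0,"az": -8.26}
    - {"fingers": 0,"x": 0,"y": 0,"z": 0,"ax": 0,"ay": 0,"az": -8.26}
    - {"fingers": 0,"x": 0,"y": 0,"z": 0,"ax": 0,"ay": 0,"az": -8.26}
    - {"fingers": 0,"x": 0,"y": 0,"z": 0,"ax": 0,"ay": 0,"az": 0}
    - {"fingers": 0,"x": 0,"y": 0,"z": 0,"ax": 0,"ay": 0,"az": 0}
    - {"fingers": 0,"x": 0,"y": 0,"z": 0,"ax": 0,"ay": 0,"az": 0}
  force: 20

```text
t: 0.9
eef_pos: [0.5118, 0.4399, 0.2004]
tool_rot: [-0.0, 0.071, 0.997, -0.0]
contact_force: [0.9, 0.2, 0.5]
gripper_width: 0.004
grasp_force: 0.0
```

```bash
python3 -c "from b import *;where()"
```

```text
t 0.9 board xyz mm -110.9 447.8 200.4 tool in board
 [[-1.     0.003 -0.   ]
 [ 0.003  1.    -0.   ]
 [ 0.    -0.    -1.   ]] F [0.89 0.16 0.51] w 0.003660556796026861 [-0.71  0.48 -0.13  1.55  0.07  1.12  0.57]
```

Call:
jog_arm:
  rows:
    - {"fingers": 0,"x": -15.6,"y": -20,"z": 0,"ax": 0,"ay": 0,"az": 0}
    - {"fingers": 0,"x": -15.6,"y": -40,"z": 0,"ax": 0,"ay": 0,"az": 0}
    - {"fingers": 0,"x": -15.6,"y": -40,"z": 0,"ax": 0,"ay": 0,"az": 0}
    - {"fingers": 0,"x": -15.6,"y": -40,"z": 0,"ax": 0,"ay": 0,"az": 0}
    - {"fingers": 0,"x": -15.6,"y": -40,"z": 0,"ax": 0,"ay": 0,"az": 0}
    - {"fingers": 0,"x": -15.6,"y": -40,"z": 0,"ax": 0,"ay": 0,"az": 0}
    - {"fingers": 0,"x": -15.6,"y": -40,"z": 0,"ax": 0,"ay": 0,"az": 0}
    - {"fingers": 0,"x": -15.6,"y": -40,"z": 0,"ax": 0,"ay": 0,"az": 0}

```text
t: 1.7
eef_pos: [0.5938, 0.1239, 0.2008]
tool_rot: [0.0, 0.071, 0.997, 0.0]
contact_force: [0.6, -0.5, 0.3]
gripper_width: -0.001
grasp_force: 0.0
```

```bash
python3 -c "from b import *;where()"
```

```text
t 1.7 board xyz mm 14.2 146.3 200.8 tool in board
 [[-1.     0.002  0.   ]
 [ 0.002  1.     0.   ]
 [-0.     0.    -1.   ]] F [ 0.58 -0.46  0.29] w -0.0009070215956296352 [-0.27  0.37 -0.05  1.72  0.02  1.05  1.1 ]
```

Call:
jog_arm:
  rows:
    - {"fingers": 0,"x": 0,"y": -20,"z": 0,"ax": 0,"ay": 0,"az": 0}
    - {"fingers": 0,"x": 0,"y": -15,"z": 10,"ax": 0,"ay": 0,"az": 0}
    - {"fingers": 0,"x": 0,"y": 0,"z": 28,"ax": 0,"ay": 0,"az": 0}
    - {"fingers": 0,"x": 0,"y": 0,"z": 28,"ax": 0,"ay": 0,"az": 0}
    - {"fingers": 0,"x": 0,"y": 0,"z": 28,"ax": 0,"ay": 0,"az": 0}
    - {"fingers": 0,"x": 0,"y": 0,"z": 20,"ax": 0,"ay": 0,"az": 0}
    - {"fingers": 0,"x": 0,"y": 0,"z": 12,"ax": 0,"ay": 0,"az": 0}
    - {"fingers": 0,"x": 0,"y": 0,"z": 0,"ax": 0,"ay": 0,"az": 0}

```text
t: 2.5
eef_pos: [0.5871, 0.0914, 0.0726]
tool_rot: [-0.002, 0.07, 0.998, -0.0]
contact_force: [0.1, -0.6, -0.3]
gripper_width: 0.002
grasp_force: 0.0
```

```bash
python3 - <<'E'
from b import *;where()
import cv2
a=bot.read_camera("top")["pixels"][120:260,185:385,::-1];b=bot.read_camera("scene")["pixels"][130:270,185:385,::-1]
cv2.imwrite("pics/c2.png",cv2.resize(np.vstack([a,b]),None,fx=2.1,fy=2.1,interpolation=cv2.INTER_CUBIC))
E
```

```text
t 2.5 board xyz mm 12.1 113.2 72.6 tool in board
 [[-1.    -0.    -0.003]
 [-0.     1.    -0.001]
 [ 0.003 -0.001 -1.   ]] F [ 0.15 -0.61 -0.27] w 0.0018242256833679517 [-0.23  0.5  -0.04  1.86  0.03  0.79  1.15]
```

View pics/c2.png

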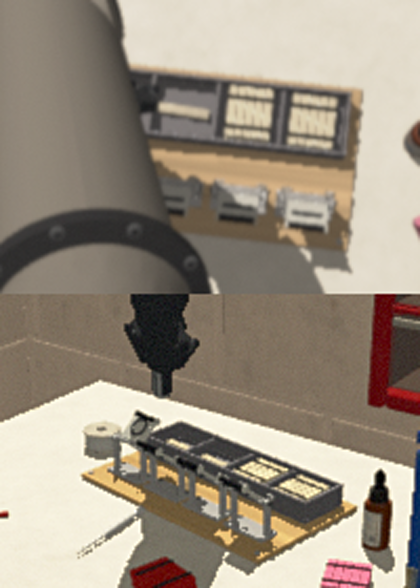

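Tag 1 still shows ring up at crop (145,420), and the gripper tip is visible behind it at (160,395). I'll check that tip pixel against the projection of the reported TCP.

```bash
python3 -c "
from h import *
c=pickle.load(open('scene.pkl','rb'))
print(proj(c,[[.587,.0914,.0726],[.56,.093,.086],[.587,.0914,.095]]),'tip seen ~(261,178)')"
```

```text
[[261.10299309 188.74650409]
 [254.53390691 187.23881194]
 [260.91217053 181.55561797]] tip seen ~(261,178)
```

```bash
python3 - <<'E'
from b import *;where()
import cv2
b=bot.read_camera("scene")["pixels"][135:235,215:335,::-1]
cv2.imwrite("pics/c3.png",cv2.resize(b,None,fx=6,fy=6,interpolation=cv2.INTER_NEAREST))
E
```

```text
t 2.6 board xyz mm 14.0 113.5 75.0 tool in board
 [[-1.     0.     0.001]
 [ 0.     1.     0.   ]
 [-0.001  0.    -1.   ]] F [0.46 0.3  0.36] w -0.0006284037030566264 [-0.23  0.49 -0.04  1.85  0.03  0.79  1.15]
```

View pics/c3.png

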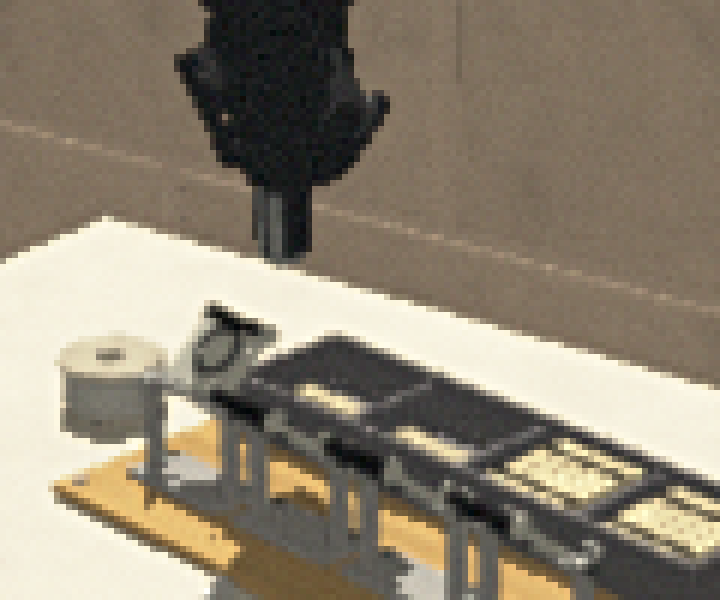

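The tag edge matches its projection, but the tip appears about 9 px (roughly 28 mm) higher than reported. I'll cross-check against the first pictures.

```bash
python3 -c "
from h import *
s=pickle.load(open('scene.pkl','rb'));t=pickle.load(open('top.pkl','rb'))
P=[.5114,.4396,.1997]
print('start scene',proj(s,P),'top',proj(t,P))
Q=[[.5885,.0914,z] for z in(.075,.085,.095,.105,.115)]
print(proj(s,Q).round(1).tolist(),proj(t,Q).round(1).tolist())
a=cv2.resize(s['pixels'][60:140,120:190,::-1],None,fx=5,fy=5,interpolation=0)
b=cv2.resize(t['pixels'][160:240,0:70,::-1],None,fx=5,fy=5,interpolation=0)
cv2.imwrite('pics/c4.png',np.hstack([a,b]))"
```

```text
start scene [[156.80387192 132.34497668]] top [[ 54.80812583 204.7009583 ]]
[[261.4, 187.8], [261.3, 184.6], [261.2, 181.4], [261.2, 178.2], [261.1, 174.9]] [[236.9, 176.2], [236.4, 175.2], [235.8, 174.1], [235.2, 173.1], [234.6, 172.0]]
```

View pics/c4.png

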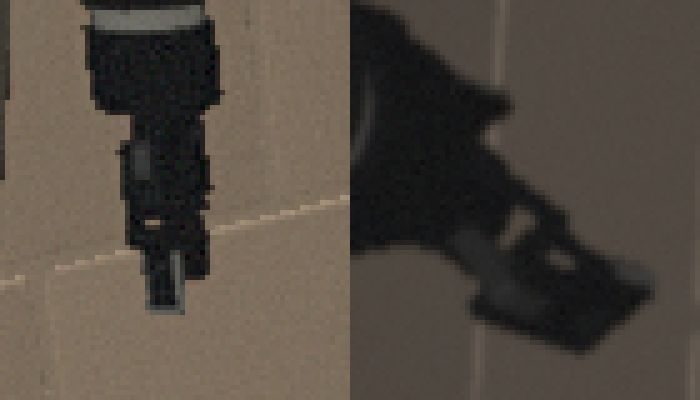

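Both views put the drawn tip about 25–30 mm above the reported TCP. Pushing at this height is safe whichever is right: the finger either flips the tag or passes over it. So I'll try the push and look.

Call:
jog_arm:
  rows:
    - {"fingers": 0,"x": 7,"y": -0.3,"z": 0,"ax": 0,"ay": 0,"az": 0}
    - {"fingers": 0,"x": 7,"y": -0.3,"z": 0,"ax": 0,"ay": 0,"az": 0}
    - {"fingers": 0,"x": 7,"y": -0.3,"z": 0,"ax": 0,"ay": 0,"az": 0}
    - {"fingers": 0,"x": 7,"y": -0.3,"z": 0,"ax": 0,"ay": 0,"az": 0}
    - {"fingers": 0,"x": 7,"y": -0.3,"z": 0,"ax": 0,"ay": 0,"az": 0}
    - {"fingers": 0,"x": 7,"y": -0.3,"z": 0,"ax": 0,"ay": 0,"az": 0}
    - {"fingers": 0,"x": 7,"y": -0.3,"z": 0,"ax": 0,"ay": 0,"az": 0}
    - {"fingers": 0,"x": 7,"y": -0.3,"z": 0,"ax": 0,"ay": 0,"az": 0}

```text
t: 3.45
eef_pos: [0.5323, 0.0964, 0.0746]
tool_rot: [-0.0, 0.07, 0.998, 0.0]
contact_force: [0.4, 0.1, -1.3]
gripper_width: -0.003
grasp_force: 0.0
```

```bash
python3 - <<'E'
from b import *;where()
import cv2
b=bot.read_camera("scene")["pixels"][135:235,215:335,::-1]
cv2.imwrite("pics/c5.png",cv2.resize(b,None,fx=6,fy=6,interpolation=cv2.INTER_NEAREST))
E
```

```text
t 3.45 board xyz mm -42.8 110.5 74.6 tool in board
 [[-1.  0. -0.]
 [ 0.  1.  0.]
 [ 0.  0. -1.]] F [ 0.45  0.08 -1.29] w -0.003083147408014228 [-0.25  0.42 -0.05  1.98  0.03  0.74  1.11]
```

View pics/c5.png

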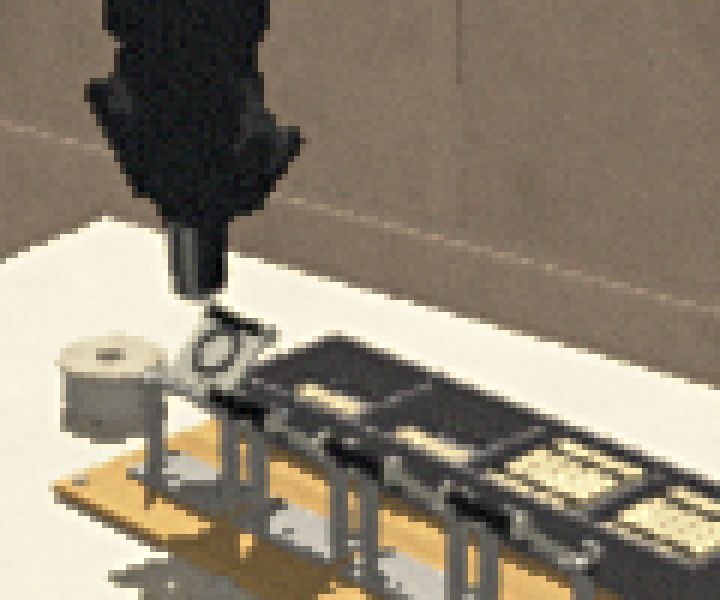

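The finger passed just above tag 1 without touching it: its tip is at crop (197,297) and the tag is unmoved. So the true tip is higher than the reported TCP, and I'll triangulate how much.

```bash
python3 -c "
from h import *
s=pickle.load(open('scene.pkl','rb'));t=pickle.load(open('top.pkl','rb'))
N=np.array([.5114-.758*.050,.4396-.652*.050,.1997+.013])
print('near finger',proj(s,N),'seen 153,122.4',proj(t,N),'seen 53,224')
def ray(c,uv):
    a=c['world_from_camera'][:3,3];d=cast(c,uv,0)[0]-a;return a,d/np.linalg.norm(d)
a,d=ray(s,(153,122.4));b,e=ray(t,(53,224))
k=np.linalg.lstsq(np.c_[d,-e],b-a,rcond=None)[0];p,q=a+k[0]*d,b+k[1]*e
print('tri',p,q,'gap',np.linalg.norm(p-q),'minus exp',(p+q)/2-N)
for P,seen in(([.5883,.0914,.075],(262.5,178.7)),([.5323,.0964,.0746],(247.8,184.5))):
    print(proj(s,np.array(P)+[[0,0,h] for h in(0,.02,.025,.03,.035)]).round(1).tolist(),seen)
"
```

```text
near finger [[153.42439895 132.82197466]] seen 153,122.4 [[ 66.7261851  222.34229687]] seen 53,224
tri [0.47599021 0.40630393 0.2438057 ] [0.4662461  0.41491065 0.24719477] gap 0.013435357687329008 minus exp [-0.00238184  0.00360729  0.03280024]
[[261.4, 187.8], [261.2, 181.4], [261.2, 179.8], [261.1, 178.2], [261.1, 176.6]] (262.5, 178.7)
[[247.4, 193.8], [247.1, 187.2], [247.1, 185.5], [247.0, 183.9], [246.9, 182.2]] (247.8, 184.5)
```

Triangulation gives about +28 mm in z with the horizontal position right, which also fits the finger clearing the tag. I'll go back behind the tag and down to a reported z of about 50 (true tip about 78).

Call:
jog_arm:
  rows:
    - {"fingers": 0,"x": -15,"y": 0,"z": -2,"ax": 0,"ay": 0,"az": 0}
    - {"fingers": 0,"x": -15,"y": 0,"z": 0,"ax": 0,"ay": 0,"az": 0}
    - {"fingers": 0,"x": -15,"y": 0,"z": 0,"ax": 0,"ay": 0,"az": 0}
    - {"fingers": 0,"x": -14,"y": 0,"z": 0,"ax": 0,"ay": 0,"az": 0}
    - {"fingers": 0,"x": 0,"y": 0,"z": 9,"ax": 0,"ay": 0,"az": 0}
    - {"fingers": 0,"x": 0,"y": 0,"z": 9,"ax": 0,"ay": 0,"az": 0}
    - {"fingers": 0,"x": 0,"y": 0,"z": 9,"ax": 0,"ay": 0,"az": 0}
    - {"fingers": 0,"x": 0,"y": 0,"z": 0,"ax": 0,"ay": 0,"az": 0}

```text
t: 4.3
eef_pos: [0.5891, 0.088, 0.0476]
tool_rot: [-0.002, 0.07, 0.998, -0.0]
contact_force: [-0.5, -1.4, -0.0]
gripper_width: 0.0
grasp_force: 0.0
```

Call:
jog_arm:
  rows:
    - {"fingers": 0,"x": 6,"y": 0,"z": 0,"ax": 0,"ay": 0,"az": 0}
    - {"fingers": 0,"x": 6,"y": 0,"z": 0,"ax": 0,"ay": 0,"az": 0}
    - {"fingers": 0,"x": 6,"y": 0,"z": 0,"ax": 0,"ay": 0,"az": 0}
    - {"fingers": 0,"x": 6,"y": 0,"z": 0,"ax": 0,"ay": 0,"az": 0}
    - {"fingers": 0,"x": 0,"y": 0,"z": 0,"ax": 0,"ay": 0,"az": 0}
    - {"fingers": 0,"x": 0,"y": 0,"z": 0,"ax": 0,"ay": 0,"az": 0}
    - {"fingers": 0,"x": 0,"y": 0,"z": 0,"ax": 0,"ay": 0,"az": 0}
    - {"fingers": 0,"x": 0,"y": 0,"z": 0,"ax": 0,"ay": 0,"az": 0}

```text
t: 5.1
eef_pos: [0.5679, 0.0914, 0.0497]
tool_rot: [0.0, 0.07, 0.998, 0.0]
contact_force: [0.7, -1.0, 0.2]
gripper_width: 0.002
grasp_force: 0.1
```

```bash
python3 - <<'E'
from b import *;where()
import cv2
b=bot.read_camera("scene")["pixels"][135:235,215:335,::-1]
cv2.imwrite("pics/c6.png",cv2.resize(b,None,fx=6,fy=6,interpolation=cv2.INTER_NEAREST))
# change of the tag-1 region against the start
import pickle
o=pickle.load(open("scene.pkl","rb"))["pixels"][135:235,215:335,::-1]
d=np.abs(o.astype(int)-b).sum(2)[50:66,30:47];print("mean change tag1 area",d.mean());print((d>90).astype(int))
E
```

```text
t 5.1 board xyz mm -6.9 110.5 49.7 tool in board
 [[-1.     0.001  0.   ]
 [ 0.001  1.     0.   ]
 [-0.     0.    -1.   ]] F [ 0.71 -0.96  0.16] w 0.0020224883579444378 [-0.23  0.5  -0.04  1.92  0.03  0.72  1.13]
mean change tag1 area 178.48529411764707
[[0 0 1 1 1 1 1 1 1 1 1 1 1 1 1 1 1]
 [0 0 1 1 1 0 1 1 1 1 1 1 1 1 1 1 1]
 [0 0 1 1 0 0 0 0 1 1 1 1 1 1 1 1 1]
 [0 1 1 1 1 1 1 0 0 0 1 1 1 1 1 1 1]
 [0 1 1 1 1 1 0 0 0 1 0 0 1 0 1 1 0]
 [0 1 1 1 0 1 1 0 0 1 0 0 1 0 1 1 1]
 [1 1 1 0 1 0 1 1 1 1 0 1 1 0 1 1 1]
 [1 1 1 0 1 1 1 1 1 1 1 1 0 1 1 1 0]
 [1 1 1 0 1 1 1 1 1 0 1 1 1 1 0 0 0]
 [1 1 0 0 1 1 1 1 0 0 1 0 1 0 0 0 0]
 [1 1 1 1 1 1 1 0 0 1 1 1 1 0 0 0 0]
 [1 1 0 0 1 0 0 0 1 1 1 0 0 0 0 0 0]
 [1 1 1 0 0 0 1 1 1 1 0 0 0 0 0 0 0]
 [1 1 1 0 1 1 1 1 1 1 0 0 0 0 0 0 0]
 [1 1 1 1 1 1 1 1 1 0 0 0 0 0 0 0 0]
 [0 1 1 1 0 0 0 1 0 0 1 0 0 0 0 0 0]]
```

The tag is moving with the finger and the force is tiny. I'll push on past upright, then back off.

Call:
jog_arm:
  rows:
    - {"fingers": 0,"x": 6,"y": 0,"z": 0,"ax": 0,"ay": 0,"az": 0}
    - {"fingers": 0,"x": 6,"y": 0,"z": 0,"ax": 0,"ay": 0,"az": 0}
    - {"fingers": 0,"x": 6,"y": 0,"z": 0,"ax": 0,"ay": 0,"az": 0}
    - {"fingers": 0,"x": 6,"y": 0,"z": 0,"ax": 0,"ay": 0,"az": 0}
    - {"fingers": 0,"x": 6,"y": 0,"z": 0,"ax": 0,"ay": 0,"az": 0}
    - {"fingers": 0,"x": 6,"y": 0,"z": 0,"ax": 0,"ay": 0,"az": 0}
    - {"fingers": 0,"x": 0,"y": 0,"z": 0,"ax": 0,"ay": 0,"az": 0}
    - {"fingers": 0,"x": 0,"y": 0,"z": 0,"ax": 0,"ay": 0,"az": 0}

```text
t: 5.95
eef_pos: [0.532, 0.0965, 0.0497]
tool_rot: [0.0, 0.07, 0.998, 0.0]
contact_force: [-0.2, -0.4, -0.0]
gripper_width: 0.0
grasp_force: 0.0
```

Call:
jog_arm:
  rows:
    - {"fingers": 0,"x": -10,"y": 0,"z": 0,"ax": 0,"ay": 0,"az": 0}
    - {"fingers": 0,"x": -15,"y": 0,"z": 0,"ax": 0,"ay": 0,"az": 0}
    - {"fingers": 0,"x": -15,"y": 0,"z": 0,"ax": 0,"ay": 0,"az": 0}
    - {"fingers": 0,"x": -12,"y": 0,"z": 0,"ax": 0,"ay": 0,"az": 0}
    - {"fingers": 0,"x": 0,"y": 0,"z": -30,"ax": 0,"ay": 0,"az": 0}
    - {"fingers": 0,"x": 0,"y": 0,"z": -40,"ax": 0,"ay": 0,"az": 0}
    - {"fingers": 0,"x": 0,"y": 0,"z": -30,"ax": 0,"ay": 0,"az": 0}
    - {"fingers": 0,"x": 0,"y": 0,"z": 0,"ax": 0,"ay": 0,"az": 0}

```text
t: 6.75
eef_pos: [0.5874, 0.0897, 0.1544]
tool_rot: [0.004, 0.07, 0.998, 0.001]
contact_force: [1.0, 0.2, -1.5]
gripper_width: -0.001
grasp_force: 0.0
```

```bash
python3 - <<'E'
from b import *;where()
import cv2
b=bot.read_camera("scene")["pixels"][135:235,215:335,::-1]
cv2.imwrite("pics/c7.png",cv2.resize(b,None,fx=6,fy=6,interpolation=cv2.INTER_NEAREST))
E
```

```text
t 6.75 board xyz mm 12.6 111.5 154.4 tool in board
 [[-1.     0.001  0.008]
 [ 0.001  1.     0.003]
 [-0.008  0.003 -1.   ]] F [ 1.    0.17 -1.46] w -0.0010697392487947393 [-0.23  0.39 -0.04  1.81  0.02  0.94  1.16]
```

View pics/c7.png

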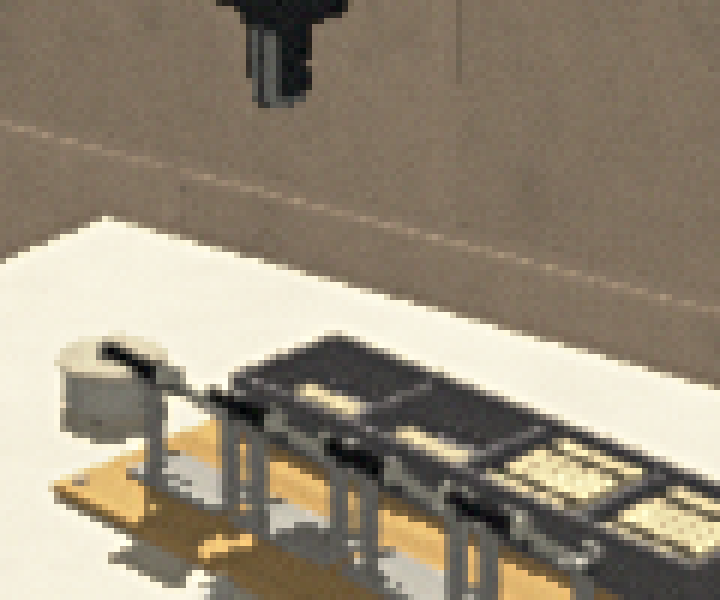

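Tag 1 has flipped: its free edge is now on the robot side at crop (130,358), like tag 2's. Next I'll move to the robot side of tag 3.

Call:
jog_arm:
  rows:
    - {"fingers": 0,"x": 15,"y": -18,"z": 0,"ax": 0,"ay": 0,"az": 0}
    - {"fingers": 0,"x": 20,"y": -24,"z": 0,"ax": 0,"ay": 0,"az": 0}
    - {"fingers": 0,"x": 20,"y": -24,"z": 0,"ax": 0,"ay": 0,"az": 0}
    - {"fingers": 0,"x": 20,"y": -24,"z": 0,"ax": 0,"ay": 0,"az": 0}
    - {"fingers": 0,"x": 20,"y": -24,"z": 0,"ax": 0,"ay": 0,"az": 0}
    - {"fingers": 0,"x": 20,"y": -24,"z": 0,"ax": 0,"ay": 0,"az": 0}
    - {"fingers": 0,"x": 10,"y": -10,"z": 0,"ax": 0,"ay": 0,"az": 0}
    - {"fingers": 0,"x": 0,"y": 0,"z": 0,"ax": 0,"ay": 0,"az": 0}

```text
t: 7.6
eef_pos: [0.4376, -0.041, 0.1489]
tool_rot: [-0.001, 0.071, 0.997, -0.0]
contact_force: [0.4, 0.7, -0.5]
gripper_width: -0.003
grasp_force: 0.0
```

```bash
python3 -c "from b import *;where()"
```

```text
t 7.6 board xyz mm -117.6 -38.8 148.9 tool in board
 [[-1.     0.003 -0.002]
 [ 0.003  1.    -0.001]
 [ 0.002 -0.001 -1.   ]] F [ 0.36  0.68 -0.47] w -0.002575565543358068 [-0.05  0.16 -0.    2.15  0.    0.84  1.38]
```

Call:
jog_arm:
  rows:
    - {"fingers": 0,"x": 0,"y": 1,"z": 15,"ax": 0,"ay": 0,"az": 0}
    - {"fingers": 0,"x": 0,"y": 0,"z": 20,"ax": 0,"ay": 0,"az": 0}
    - {"fingers": 0,"x": 0,"y": 0,"z": 20,"ax": 0,"ay": 0,"az": 0}
    - {"fingers": 0,"x": 0,"y": 0,"z": 20,"ax": 0,"ay": 0,"az": 0}
    - {"fingers": 0,"x": 0,"y": 0,"z": 15,"ax": 0,"ay": 0,"az": 0}
    - {"fingers": 0,"x": 0,"y": 0,"z": 9,"ax": 0,"ay": 0,"az": 0}
    - {"fingers": 0,"x": 0,"y": 0,"z": 0,"ax": 0,"ay": 0,"az": 0}
    - {"fingers": 0,"x": 0,"y": 0,"z": 0,"ax": 0,"ay": 0,"az": 0}

```text
t: 8.4
eef_pos: [0.4399, -0.0384, 0.0508]
tool_rot: [0.0, 0.07, 0.998, 0.0]
contact_force: [1.0, -0.1, -0.1]
gripper_width: 0.001
grasp_force: 0.0
```

```bash
python3 -c "from b import *;where()"
```

```text
t 8.4 board xyz mm -115.6 -35.9 50.8 tool in board
 [[-1. -0.  0.]
 [-0.  1.  0.]
 [-0.  0. -1.]] F [ 1.02 -0.07 -0.08] w 0.0006302839850297998 [-0.05  0.33 -0.01  2.22  0.    0.59  1.37]
```

Call:
jog_arm:
  rows:
    - {"fingers": 0,"x": -6,"y": 0,"z": 0,"ax": 0,"ay": 0,"az": 0}
    - {"fingers": 0,"x": -6,"y": 0,"z": 0,"ax": 0,"ay": 0,"az": 0}
    - {"fingers": 0,"x": -6,"y": 0,"z": 0,"ax": 0,"ay": 0,"az": 0}
    - {"fingers": 0,"x": -6,"y": 0,"z": 0,"ax": 0,"ay": 0,"az": 0}
    - {"fingers": 0,"x": -6,"y": 0,"z": 0,"ax": 0,"ay": 0,"az": 0}
    - {"fingers": 0,"x": -6,"y": 0,"z": 0,"ax": 0,"ay": 0,"az": 0}
    - {"fingers": 0,"x": -6,"y": 0,"z": 0,"ax": 0,"ay": 0,"az": 0}
    - {"fingers": 0,"x": -6,"y": 0,"z": 0,"ax": 0,"ay": 0,"az": 0}

```text
t: 9.2
eef_pos: [0.4872, -0.0457, 0.0506]
tool_rot: [0.0, 0.07, 0.998, 0.0]
contact_force: [0.4, 0.0, -0.6]
gripper_width: -0.001
grasp_force: 0.1
```

Call:
jog_arm:
  rows:
    - {"fingers": 0,"x": -6,"y": 0,"z": 0,"ax": 0,"ay": 0,"az": 0}
    - {"fingers": 0,"x": -5,"y": 0,"z": 0,"ax": 0,"ay": 0,"az": 0}
    - {"fingers": 0,"x": 0,"y": 0,"z": 0,"ax": 0,"ay": 0,"az": 0}
    - {"fingers": 0,"x": 0,"y": 0,"z": 0,"ax": 0,"ay": 0,"az": 0}
    - {"fingers": 0,"x": 14,"y": 0,"z": 0,"ax": 0,"ay": 0,"az": 0}
    - {"fingers": 0,"x": 15,"y": 0,"z": 0,"ax": 0,"ay": 0,"az": 0}
    - {"fingers": 0,"x": 15,"y": 0,"z": 0,"ax": 0,"ay": 0,"az": 0}
    - {"fingers": 0,"x": 14,"y": 0,"z": 0,"ax": 0,"ay": 0,"az": 0}

```text
t: 10.0
eef_pos: [0.439, -0.039, 0.0506]
tool_rot: [-0.0, 0.07, 0.998, -0.0]
contact_force: [0.8, 0.3, -0.2]
gripper_width: -0.004
grasp_force: 0.0
```

```bash
python3 -c "from b import *;where()"
```

```text
t 10.0 board xyz mm -116.4 -36.5 50.6 tool in board
 [[-1.  0. -0.]
 [ 0.  1. -0.]
 [ 0. -0. -1.]] F [ 0.82  0.32 -0.22] w -0.003813959840433672 [-0.05  0.33 -0.01  2.22  0.    0.59  1.37]
```

Call:
jog_arm:
  rows:
    - {"fingers": 0,"x": 0,"y": -9,"z": 0,"ax": 0,"ay": 0,"az": 0}
    - {"fingers": 0,"x": 0,"y": -12,"z": 0,"ax": 0,"ay": 0,"az": 0}
    - {"fingers": 0,"x": 0,"y": -12,"z": 0,"ax": 0,"ay": 0,"az": 0}
    - {"fingers": 0,"x": 0,"y": -12,"z": 0,"ax": 0,"ay": 0,"az": 0}
    - {"fingers": 0,"x": 0,"y": -12,"z": 0,"ax": 0,"ay": 0,"az": 0}
    - {"fingers": 0,"x": 0,"y": -12,"z": 0,"ax": 0,"ay": 0,"az": 0}
    - {"fingers": 0,"x": 0,"y": -6,"z": 0,"ax": 0,"ay": 0,"az": 0}
    - {"fingers": 0,"x": 0,"y": 0,"z": 0,"ax": 0,"ay": 0,"az": 0}

```text
t: 10.8
eef_pos: [0.4294, -0.1144, 0.0505]
tool_rot: [-0.0, 0.071, 0.997, -0.0]
contact_force: [0.3, 0.5, -0.5]
gripper_width: -0.002
grasp_force: 0.0
```

```bash
python3 -c "from b import *;where()"
```

```text
t 10.8 board xyz mm -115.4 -112.6 50.5 tool in board
 [[-1.     0.002 -0.   ]
 [ 0.002  1.    -0.   ]
 [ 0.    -0.    -1.   ]] F [ 0.34  0.54 -0.52] w -0.00202117781779338 [ 0.11  0.33  0.01  2.22 -0.01  0.59  1.56]
```

Call:
jog_arm:
  rows:
    - {"fingers": 0,"x": -6,"y": 0,"z": 0,"ax": 0,"ay": 0,"az": 0}
    - {"fingers": 0,"x": -6,"y": 0,"z": 0,"ax": 0,"ay": 0,"az": 0}
    - {"fingers": 0,"x": -6,"y": 0,"z": 0,"ax": 0,"ay": 0,"az": 0}
    - {"fingers": 0,"x": -6,"y": 0,"z": 0,"ax": 0,"ay": 0,"az": 0}
    - {"fingers": 0,"x": -6,"y": 0,"z": 0,"ax": 0,"ay": 0,"az": 0}
    - {"fingers": 0,"x": -6,"y": 0,"z": 0,"ax": 0,"ay": 0,"az": 0}
    - {"fingers": 0,"x": -6,"y": 0,"z": 0,"ax": 0,"ay": 0,"az": 0}
    - {"fingers": 0,"x": -6,"y": 0,"z": 0,"ax": 0,"ay": 0,"az": 0}

```text
t: 11.6
eef_pos: [0.4778, -0.1201, 0.0506]
tool_rot: [0.0, 0.07, 0.998, -0.0]
contact_force: [0.1, 0.2, -0.6]
gripper_width: 0.0
grasp_force: 0.0
```

Call:
jog_arm:
  rows:
    - {"fingers": 0,"x": -6,"y": 0,"z": 0,"ax": 0,"ay": 0,"az": 0}
    - {"fingers": 0,"x": -5,"y": 0,"z": 0,"ax": 0,"ay": 0,"az": 0}
    - {"fingers": 0,"x": 0,"y": 0,"z": 0,"ax": 0,"ay": 0,"az": 0}
    - {"fingers": 0,"x": 0,"y": 0,"z": 0,"ax": 0,"ay": 0,"az": 0}
    - {"fingers": 0,"x": 14,"y": 0,"z": 0,"ax": 0,"ay": 0,"az": 0}
    - {"fingers": 0,"x": 15,"y": 0,"z": 0,"ax": 0,"ay": 0,"az": 0}
    - {"fingers": 0,"x": 15,"y": 0,"z": 0,"ax": 0,"ay": 0,"az": 0}
    - {"fingers": 0,"x": 14,"y": 0,"z": 0,"ax": 0,"ay": 0,"az": 0}

```text
t: 12.4
eef_pos: [0.4295, -0.1134, 0.0505]
tool_rot: [-0.0, 0.07, 0.998, 0.0]
contact_force: [-0.2, 0.0, -0.5]
gripper_width: -0.0
grasp_force: 0.0
```

Call:
jog_arm:
  rows:
    - {"fingers": 0,"x": 0,"y": 0,"z": -20,"ax": 0,"ay": 0,"az": 0}
    - {"fingers": 0,"x": 0,"y": 0,"z": -30,"ax": 0,"ay": 0,"az": 0}
    - {"fingers": 0,"x": 0,"y": 0,"z": -30,"ax": 0,"ay": 0,"az": 0}
    - {"fingers": 0,"x": 0,"y": 0,"z": -30,"ax": 0,"ay": 0,"az": 0}
    - {"fingers": 0,"x": 0,"y": 0,"z": -20,"ax": 0,"ay": 0,"az": 0}
    - {"fingers": 0,"x": 0,"y": 0,"z": 0,"ax": 0,"ay": 0,"az": 0}
    - {"fingers": 0,"x": 0,"y": 0,"z": 0,"ax": 0,"ay": 0,"az": 0}
    - {"fingers": 0,"x": 0,"y": 0,"z": 0,"ax": 0,"ay": 0,"az": 0}

```text
t: 13.2
eef_pos: [0.4297, -0.1133, 0.1795]
tool_rot: [-0.001, 0.07, 0.998, 0.0]
contact_force: [0.9, -0.2, 0.4]
gripper_width: 0.001
grasp_force: 0.0
```

```bash
python3 - <<'E'
from b import *;where()
import cv2
b=bot.read_camera("scene")["pixels"][145:275,205:385,::-1]
cv2.imwrite("pics/c8.png",cv2.resize(b,None,fx=4.4,fy=4.4,interpolation=cv2.INTER_CUBIC))
E
```

```text
t 13.2 board xyz mm -115.4 -111.5 179.5 tool in board
 [[-1.     0.    -0.002]
 [ 0.     1.    -0.   ]
 [ 0.002 -0.    -1.   ]] F [ 0.95 -0.22  0.39] w 0.001459313126414991 [ 0.1   0.12  0.02  2.1  -0.    0.92  1.55]
```

View pics/c8.png

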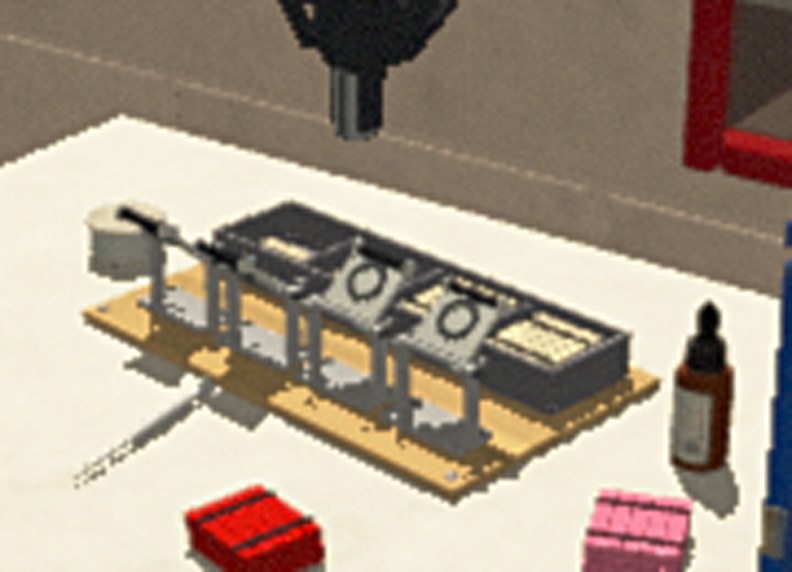

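Tags 3 and 4 now show rings leaning toward their bins (crop (370,280) and (460,315)). Tags 1 and 2 lean toward the robot, and the bystanders haven't moved. The gripper is clear, so I'm handing in.

```bash
python3 -c "from station import bot;print(bot.hand_in())"
```

```text
the job is handed in; nothing more can be done
None
```

I flipped the three wrong tags and handed the job in at about 13 s: the two full bins now show rings toward the bins and the two one-blank bins lean toward the robot, with nothing else seen moved.

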